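# Put the desk kit back on its silhouette boards

## Task

The desk kit was put back carelessly: the brass weight and the rubber stamp stand on plywood boards that are not theirs, and the specimen jar and the stapler were left on the table in front of the boards. Stand each of the four upright on the board whose dark silhouette has the shape and size of its underside, centred on the silhouette and lined up with it where it is not round (either way round will do), and let go. Keep the jar upright throughout and leave everything else where it is: the matchbox and the film pot beside the boards, and the look-alike things in the clutter at the back.

Things in the scene. Friction and masses are not known exactly. Their poses are not given: they have to be found in the camera images.
- brass_weight: brass scale weight: cylinder 30 mm in diameter and 30 mm high with a 12 mm wide knob on top, 42 mm high in all, 0.2 kg. Starts on the jar's or the stapler's board. Origin at the centre of its underside, z up.
- rubber_stamp: wooden hand stamp standing on its rubber: base 24 (its x) x 44 (its y) mm, 15 mm high, with a round turned handle up to 27 mm wide above it, 68 mm high in all, 0.04 kg; it can be gripped by the handle. Starts on the jar's or the stapler's board, whichever the weight is not on. Origin at the centre of its underside, z up.
- specimen_jar: upright glass jar with a black screw cap, 48 mm in diameter, 74 mm high, cap (43 mm wide) from 60 mm up, 0.12 kg. Starts on the bare table in front of the boards. Origin at the centre of its underside, z up.
- stapler: grey desk stapler lying on its base: 34 mm wide (its x), 135 mm long (its y), 42 mm high, upper arm 28 mm wide from 26 to 42 mm up, base plate 34 mm wide up to 8 mm, between them 20 mm wide; the arm does not move; 0.23 kg, balanced near the middle. Starts on the bare table in front of the boards. Origin at the centre of its underside, z up.
- board_jar: a fixed plywood board 88 x 88 mm, 14 mm thick, steel screw heads in its corners, with a flat dark inlaid silhouette at its centre: a disc of 54 mm diameter (the specimen jar's). The weight or the stamp stands on it at the start. Origin at the centre of the silhouette on the underside of the board (z = 0, the table top); the upper face is at z = +14 mm. z up.
- board_weight: a fixed plywood board 88 x 88 mm, 14 mm thick, steel screw heads in its corners, with a flat dark inlaid silhouette at its centre: a disc of 34 mm diameter (the brass weight's). Empty at the start. Origin at the centre of the silhouette on the underside of the board (z = 0, the table top); the upper face is at z = +14 mm. z up.
- board_stamp: a fixed plywood board 88 x 88 mm, 14 mm thick, steel screw heads in its corners, with a flat dark inlaid silhouette at its centre: a rectangle 28 (its x) x 48 (its y) mm (the rubber stamp's; the stamp's y axis goes along this y axis, either way). Empty at the start. Origin at the centre of the silhouette on the underside of the board (z = 0, the table top); the upper face is at z = +14 mm. z up.
- board_stapler: a fixed plywood board 160 (its x) x 80 (its y) mm, 14 mm thick, steel screw heads in its corners, with a flat dark inlaid silhouette at its centre: a rectangle 139 (its x) x 38 (its y) mm (the stapler's; the stapler's long y axis goes along this board's x axis, either way). The weight or the stamp stands on it at the start. Origin at the centre of the silhouette on the underside of the board (z = 0, the table top); the upper face is at z = +14 mm. z up.
- matchbox: bystander: small red matchbox lying flat, 35 x 50 mm, 14 mm high, at the left of the boards. Origin at the centre of its underside.
- film_pot: bystander: small black film pot with a grey lid, 34 mm in diameter, 51 mm high, at the right of the boards. Origin at the centre of its underside.
Not all that is in view belongs to the job. What is shaped like the specimen_jar but purple is not meant.

How it is judged:
By the outcome, as a careful person would: the job done as asked, in the order asked, and still so for the second after the job is handed in, with the robot touching nothing.
It also fails if it takes over 109 s, if anything falls off the work surface, if the arm or the gripper's body presses on something with over 40 N, if the wrist force passes 120 N, or if a joint passes its speed limit or range.

## Robot

A 6-joint arm with a two-finger parallel gripper is mounted at the origin on a cart in front of the work surface, level with it; the furniture and walls round the work are solid. World frame = base frame: x ahead of the robot, y to its left, z up, the work surface at z = 0. Lengths are in mm, angles in rad, forces in N, time in s.
With the tool pointing down it reaches from about 350 to 975 mm from the base axis. Payload 7.1 kg.
Tool frame: the origin (TCP) lies on the front face of the gripper's body, between the roots of the fingers; the fingertips stand 80 mm ahead of it and the grasp point (between the pads) lies 61 mm ahead of it; z points along the fingers, y is the line along which they close (so a half turn about z gives the same grasp; the last joint's range is limited). The gripper opens to 88 mm and grips with 3 to 60 N. Pads are 20 mm wide; open, the fingers measure 115 mm over their backs; the gripper's body (75 mm by 178 mm) begins 61 mm behind the grasp point.
Start: joints at [1.28, 0.423, 1.63, -0, 1.089, -0.019], TCP at [167.76, 602.048, 302.675] pointing down, gripper open.
Joint ranges: [-3, 3], [-0.9, 2.11], [0.09, 2.58], [-1.31, 4.45], [0.11, 2.69], [-2.54, 2.54]. Speed limits (rad/s): [2.39, 2.39, 3.01, 3.14, 3.14, 3.14].

## Interface

Orientations are given as a rotation vector (axis times angle).
In Python, from workcell import readout, vision, close_job gives the robot as it stands.
- The arm moves only by the tool servo_tool, never from a script. Its argument "plan" is a list that holds one entry, the list of rows, each a list of 7 numbers: the gripper command: -1 is fully open, 1 is shut, values between are in proportion, then the shift along the world's x, y, z in units of 40 mm (1.0 is 40 mm), then the turn, a rotation vector about the world's x, y, z in units of 5 degrees (1.0 is 5 degrees). A call has 1 to 5 rows; each row shifts and turns the commanded pose from where the row before left it; what a row does not reach is not made up. A row lasts 1/12 s, in which the tool goes at most 41.7 mm and 7.16 degrees, less where a joint would pass 70% of its speed; a pose out of reach is approached as far as the arm can. A call is refused whole if a number of a shift passes 1 or a number of a turn 1, either way. A call with a gripper value outside its range is refused whole. The fingers move at their own pace and stop on an object; the grip force is fixed at half the most. Time passes only in rows, so rows that do not move let the fingers close. It gives the time, the measured TCP pose, the force, the opening and the grip force at its end, in the units of the state.
- readout.get_obs(): the state, without advancing time (a new reading comes with each control period).
- vision.get_image(name): name is "scene" or "top" or "wrist"; returns the picture (400x640x3 uint8, red, green, blue); there is no depth.
- vision.camera_params(name): a dict with "fx", "fy", "cx", "cy" (pixels), "rvec" (rotation vector, rad) and "tvec" (3), from world to camera coordinates, as OpenCV has them; the wrist camera has in their place "hand_eye" (4x4, takes a point from camera to tool coordinates, whose origin is the TCP and whose axes are the flange's). Camera axes: x right, y down, z forward; pixel columns grow to the right and rows downward; lengths in mm; the calibration is good to about 2 mm. A picture is of the moment at which its call begins: read the wrist's pose just before it. camera_params takes no time and is no camera call.
- close_job(): hands the job in; it is judged then, once.
The state is a dict: "t": time; "qpos": joint angles; "qvel": joint speeds; "joint_torque": joint torques, N m; "ee_pos": TCP position; "orientation": TCP orientation; "ft_force": force on the tool from outside, world axes, zero at the start; "moment": the same for the moment, N m; "width": finger opening in mm; "grasp_force": force on a finger pad.
Only numpy, scipy, OpenCV 4.12 (cv2) and the standard library are available. Lean on these libraries where they do the work, as an engineer would, in place of code of your own. Each camera call takes 0.05 s, during which the arm holds its last target. There are 200 camera calls.

## Working session

There is one attempt and no reset: what is moved stays moved. The work goes in short steps, Python scripts to look and compute and a tool call to move; the robot and the scene stay as the last step left them, time stands still between calls to the robot, and variables do not carry over. Pictures are saved under pics/ and viewed, at most 14 in all, crops included, and the job is handed in when it is done.

Besides the shell and the picture viewer there is one more tool, called after "Request:" in YAML: its name, and indented under it one key for each argument. servo_tool: Moves the arm, as the interface text tells. Its arguments: {"type":"object","properties":{"plan":{"type":"array"}},"required":["plan"]}

```bash
mkdir -p pics; ls
python3 - <<'E'
from workcell import readout, vision
import cv2
for n in ("top","scene"):
    im=vision.get_image(n); cv2.imwrite(f"pics/{n}0.png",im[:,:,::-1]); print(n,vision.camera_params(n))
print(vision.camera_params("wrist"))
print(readout.get_obs())
E
```

```text
pics
top {'fx': 477.218219538042, 'fy': 477.218219538042, 'cx': 317.69959484442717, 'cy': 205.11644811298038, 'rvec': array([ 2.14423032, -2.12566044,  0.17844693]), 'tvec': array([  -8.13230184,  592.87707025, 1027.25969346])}
scene {'fx': 381.0972258214851, 'fy': 381.0972258214851, 'cx': 318.1275023013025, 'cy': 197.2868979458323, 'rvec': array([ 2.04700802, -0.56810518,  0.34193658]), 'tvec': array([-501.50955248,  185.55491925,  671.31022916])}
{'fx': 275.46073939045516, 'fy': 275.46073939045516, 'cx': 322.0347417259093, 'cy': 202.43096935598297, 'hand_eye': array([[ 5.95513336e-04, -9.59401753e-01, -2.82042412e-01,
         7.74322117e+01],
       [ 9.99999790e-01,  4.98857643e-04,  4.14506147e-04,
        -8.50559518e-01],
       [-2.56978911e-04, -2.82042600e-01,  9.59401848e-01,
        -8.15623485e+01],
       [ 0.00000000e+00,  0.00000000e+00,  0.00000000e+00,
         1.00000000e+00]])}
{'t': 0.1, 'qpos': array([ 1.27999450e+00,  4.23781599e-01,  1.63059930e+00, -2.39431949e-05,
        1.08859000e+00, -1.90042984e-02]), 'qvel': array([-0.00169626, -0.00269103, -0.00340791, -0.00074755, -0.00204935,
       -0.00074281]), 'joint_torque': array([-4.33921387e-04, -5.45616782e+01, -2.74323159e+01,  6.45338441e-02,
        1.88135222e-02, -6.60207547e-05]), 'ee_pos': array([167.66136945, 601.6909494 , 301.97423381]), 'orientation': array([-4.25582246e-01, -3.11243878e+00,  2.14402638e-03]), 'ft_force': array([-0.74432665, -0.43538841,  0.95657818]), 'moment': array([-0.0313417 ,  0.03656429, -0.01757279]), 'grasp_force': 0.0, 'width': 87.81204296454044}
```

View pics/top0.png

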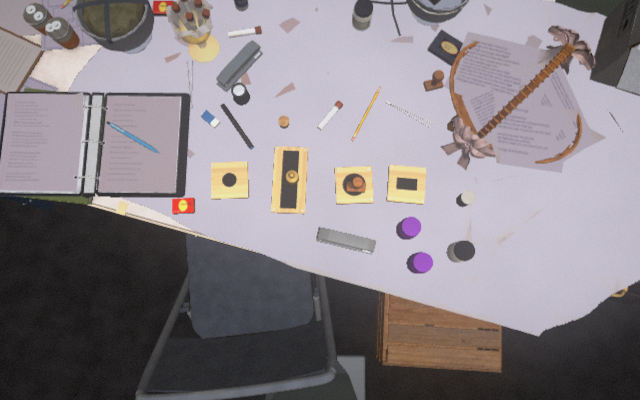

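View pics/scene0.png

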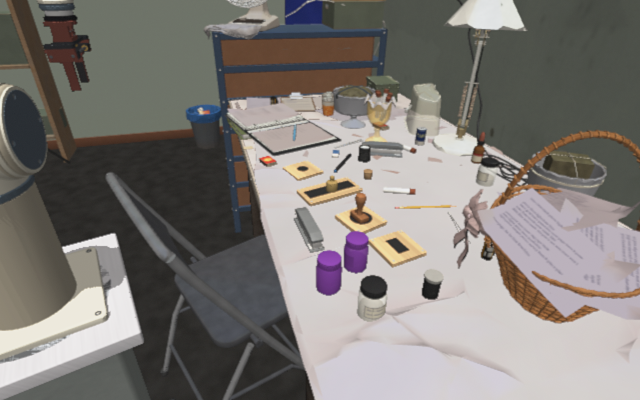

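The top view shows, from left to right, the weight's board (229,180), the stapler's board with the brass weight (290,180), the jar's board with the stamp (354,185) and the empty stamp board (407,184). The stapler is at (346,240) and the black-capped jar at (462,251). The purple decoys are at (409,228) and (421,263), and the film pot is at (467,199).

```bash
cat > h.py <<'E'
import numpy as np, cv2
from workcell import readout, vision
def cam(n,obs=None):
    p=vision.camera_params(n); K=np.array([[p['fx'],0,p['cx']],[0,p['fy'],p['cy']],[0,0,1]])
    if n=='wrist':
        T=np.eye(4); T[:3,:3]=cv2.Rodrigues(np.array(obs['orientation']))[0]; T[:3,3]=obs['ee_pos']
        T=T@p['hand_eye']; return K,T[:3,:3],T[:3,3]
    R=cv2.Rodrigues(p['rvec'])[0]; return K,R.T,-R.T@p['tvec']
def cast(c,uv,z):
    K,R,o=c; uv=np.atleast_2d(np.float64(uv)); d=(R@np.linalg.inv(K)@np.c_[uv,np.ones(len(uv))].T).T
    return o+d*((z-o[2])/d[:,2])[:,None]
def proj(c,P):
    K,R,o=c; q=(K@R.T@(np.atleast_2d(P)-o).T).T; return q[:,:2]/q[:,2:]
def wrist(name=None):
    o=readout.get_obs(); im=vision.get_image('wrist')
    if name: cv2.imwrite(f'pics/{name}.png',im[:,:,::-1])
    return im,cam('wrist',o),o
def rect(c,cont,z):
    "centre, sides, direction of the long side (deg from world x) of a contour cast on plane z"
    P=cast(c,cont.reshape(-1,2),z)[:,:2]; b=cv2.boxPoints(cv2.minAreaRect(P.astype(np.float32)))
    e=[b[1]-b[0],b[2]-b[1]]; e.sort(key=np.linalg.norm)
    return b.mean(0).round(1),[round(float(np.linalg.norm(x)),1) for x in e],round(float(np.degrees(np.arctan2(e[1][1],e[1][0])))%180,1)
def blobs(mask,amin):
    cs=cv2.findContours(mask.astype(np.uint8),cv2.RETR_EXTERNAL,cv2.CHAIN_APPROX_NONE)[0]
    return [k for k in cs if cv2.contourArea(k)>amin]
E
python3 - <<'E'
from h import *
im=cv2.imread('pics/top0.png')[:,:,::-1].copy(); c=cam('top'); hsv=cv2.cvtColor(im,cv2.COLOR_RGB2HSV)
H,S,V=cv2.split(hsv); print('cam',c[2])
m=(H>12)&(H<32)&(S>60)&(V>150); m[:140]=0;m[225:]=0
for k in blobs(m,300): print('board',rect(c,k,14))
for n,u,z in (('weightknob',(291.5,176.5),56),('stamp',(354,184),75),('jarcap',(462,251),74),('stapler',(346,240),35),('filmlid',(467,199),51),('matchbox',(183,206),14),('dec1',(409,228),74),('dec2',(421,263),74)): print(n,cast(c,u,z).round(0))
E
```

```text
cam [ 414.82069482   -3.11515552 1111.19121645]
board (array([648.6, -86.9], dtype=float32), [86.9, 87.0], 3.0)
board (array([ 651.2, -210.4], dtype=float32), [86.8, 87.0], 175.3)
board (array([657.8, 205. ], dtype=float32), [86.1, 86.9], 92.6)
board (array([660.2,  64.6], dtype=float32), [79.5, 158.6], 177.9)
weightknob [[657.  57.  56.]]
stamp [[637. -83.  75.]]
jarcap [[ 491. -317.   74.]]
stapler [[516. -68.  35.]]
filmlid [[ 610. -340.   51.]]
matchbox [[594. 311.  14.]]
dec1 [[ 540. -203.   74.]]
dec2 [[ 464. -227.   74.]]
```

Request:
servo_tool:
  plan:
    - [[-1, 0.68, -0.755, 0, 0, 0, 0.4], [-1, 0.68, -0.755, 0, 0, 0, 0.4], [-1, 0.68, -0.755, 0, 0, 0, 0.4], [-1, 0.68, -0.755, 0, 0, 0, 0.4], [-1, 0.68, -0.755, 0, 0, 0, 0.4]]

```text
t: 0.52
ee_pos: [304.4, 449.4, 302.4]
orientation: [-0.149, -3.138, 0.001]
ft_force: [-0.0, 0.3, -0.4]
width: 87.7
grasp_force: 0.0
```

Request:
servo_tool:
  plan:
    - [[-1, 0.68, -0.755, 0, 0, 0, 0.4], [-1, 0.68, -0.755, 0, 0, 0, 0.4], [-1, 0.68, -0.755, 0, 0, 0, 0.4], [-1, 0.68, -0.755, 0, 0, 0, 0], [-1, 0.68, -0.755, 0, 0, 0, 0]]

```text
t: 0.93
ee_pos: [440.6, 298.3, 302.5]
orientation: [0.012, -3.141, 0.0]
ft_force: [0.3, -0.2, -0.0]
width: 87.6
grasp_force: 0.0
```

Request:
servo_tool:
  plan:
    - [[-1, 0.68, -0.755, 0, 0, 0, 0], [-1, 0.68, -0.755, 0, 0, 0, 0], [-1, 0.68, -0.755, 0, 0, 0, 0], [-1, 0.68, -0.755, 0, 0, 0, 0], [-1, 0.68, -0.755, 0, 0, 0, 0]]

```text
t: 1.35
ee_pos: [576.6, 147.2, 302.4]
orientation: [0.011, -3.141, 0.0]
ft_force: [0.8, 0.5, 1.0]
width: 87.7
grasp_force: 0.0
```

Request:
servo_tool:
  plan:
    - [[-1, 0.68, -0.755, -0.3, 0, 0, 0], [-1, 0.5, -0.755, -0.4, 0, 0, 0], [-1, 0.3, -0.755, -0.5, 0, 0, 0], [-1, 0, 0, 0, 0, 0, 0], [-1, 0, 0, 0, 0, 0, 0]]

```text
t: 1.77
ee_pos: [634.0, 57.3, 252.9]
orientation: [0.007, -3.138, 0.0]
ft_force: [-0.3, 0.4, -0.0]
width: 87.8
grasp_force: 0.0
```

Run:
```python
from h import *
im,c,o=wrist('w1')
print(c[2].round(0), proj(c,[[657,57,56],[657,205,14],[649,-87,14]]).round(0))
```

```text
[557.  56. 335.] [[322. 220.]
 [444. 209.]
 [203. 201.]]
```

View pics/w1.png

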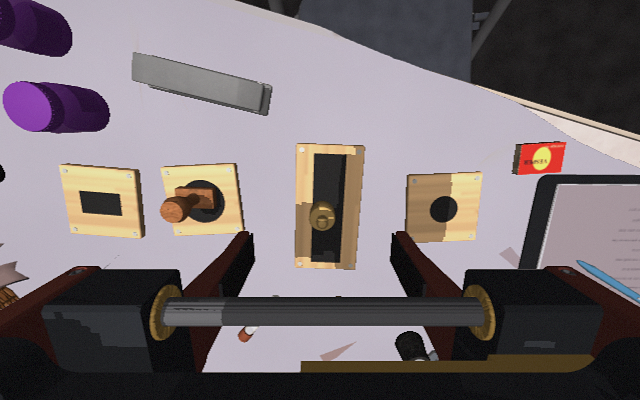

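The wrist view shows all four boards and the stapler, with the weight's knob near (322,213). The stamp's base is near (195,198) and its handle top near (172,210).

Run:
```python
from h import *
o=readout.get_obs(); c=cam('wrist',o); im=cv2.imread('pics/w1.png')[:,:,::-1].copy()
H,S,V=cv2.split(cv2.cvtColor(im,cv2.COLOR_RGB2HSV)); 
m=(H>8)&(H<32)&(S>50)&(V>70); m[:135]=0; m[272:]=0; m[:,490:]=0;m[232:,240:258]=0;m[232:,388:402]=0
for k in blobs(m,1500): print('board',cv2.boundingRect(k),rect(c,k,14))
d=(V<70); d[:140]=0;d[270:]=0
for n,(x0,x1,y0,y1) in dict(stamp_sil=(70,130,180,225),weight_sil=(425,465,190,225),stap_sil=(305,355,145,268)).items():
    z=np.zeros_like(d); z[y0:y1,x0:x1]=d[y0:y1,x0:x1]
    for k in blobs(z,200): print(n,rect(c,k,14))
g=(H>15)&(H<32)&(S>90)&(V>40); z=np.zeros_like(g); z[190:240,306:342]=g[190:240,306:342]
for k in blobs(z,30): print('w',cv2.boundingRect(k),cv2.contourArea(k),rect(c,k,44))
print(hsv:=[(H[y,320],S[y,320],V[y,320]) for y in range(196,236,2)])
cv2.imwrite('pics/cr1.png',cv2.resize(im[150:275,150:360,::-1],None,fx=3.8,fy=3.8,interpolation=cv2.INTER_CUBIC))
```

```text
board (406, 171, 77, 72) (array([656.9, 205. ], dtype=float32), [88.8, 89.6], 93.2)
board (160, 163, 85, 73) (array([649.1, -91.7], dtype=float32), [88.7, 100.3], 93.1)
board (59, 163, 86, 76) (array([ 651.7, -208.1], dtype=float32), [89.5, 92.7], 85.5)
board (295, 143, 70, 127) (array([660.3,  64.5], dtype=float32), [78.5, 160.2], 178.2)
stamp_sil (array([ 653. , -211.7], dtype=float32), [27.1, 46.6], 85.4)
weight_sil (array([657.5, 206.4], dtype=float32), [32.1, 32.4], 90.4)
stap_sil (array([661.2,  63.7], dtype=float32), [38.6, 138.8], 178.2)
w (306, 190, 30, 50) 797.5 (array([656.8,  56.4], dtype=float32), [32.6, 57.9], 179.4)
[(np.uint8(30), np.uint8(12), np.uint8(42)), (np.uint8(170), np.uint8(18), np.uint8(42)), (np.uint8(0), np.uint8(11), np.uint8(46)), (np.uint8(18), np.uint8(127), np.uint8(76)), (np.uint8(19), np.uint8(125), np.uint8(100)), (np.uint8(18), np.uint8(132), np.uint8(124)), (np.uint8(21), np.uint8(122), np.uint8(244)), (np.uint8(19), np.uint8(135), np.uint8(119)), (np.uint8(19), np.uint8(128), np.uint8(131)), (np.uint8(18), np.uint8(128), np.uint8(133)), (np.uint8(18), np.uint8(124), np.uint8(80)), (np.uint8(20), np.uint8(132), np.uint8(87)), (np.uint8(18), np.uint8(129), np.uint8(166)), (np.uint8(19), np.uint8(128), np.uint8(136)), (np.uint8(19), np.uint8(132), np.uint8(131)), (np.uint8(18), np.uint8(127), np.uint8(129)), (np.uint8(17), np.uint8(129), np.uint8(97)), (np.uint8(18), np.uint8(132), np.uint8(85)), (np.uint8(130), np.uint8(26), np.uint8(30)), (np.uint8(30), np.uint8(12), np.uint8(21))]
```

View pics/cr1.png

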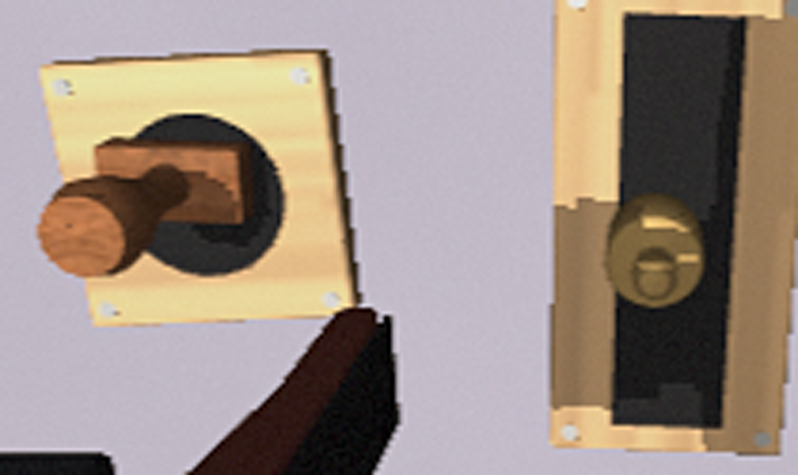

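Run:
```python
from h import *
o=readout.get_obs(); c=cam('wrist',o)
f=lambda p:(150+p[0]/3.8-.4,150+p[1]/3.8-.4)
print('knob',cast(c,f((655,281)),56).round(1),'bodytop far edge',cast(c,f((655,307)),44).round(1),'sides',cast(c,[f((605,262)),f((705,262))],44).round(1))
print('handle top',cast(c,f((81,233)),82).round(1)); print('base BR etc',cast(c,[f((98,150)),f((241,153)),f((243,223))],29).round(1), o['ee_pos'])
```

```text
knob [[662.1  58.   56. ]] bodytop far edge [[674.9  58.1  44. ]] sides [[660.7  43.2  44. ]
 [660.5  72.8  44. ]]
handle top [[640.2 -88.4  82. ]]
base BR etc [[ 631.3 -109.8   29. ]
 [ 632.   -66.9   29. ]
 [ 654.1  -68.6   29. ]] [634.1021759   58.54893935 254.05676094]
```

Request:
servo_tool:
  plan:
    - [[-1, 0.65, 0, -0.7, 0, 0, 0], [-1, 0, 0, -1, 0, 0, 0], [-1, 0, 0, -1, 0, 0, 0], [-1, 0, 0, -0.7, 0, 0, 0], [-1, 0, 0, -0.5, 0, 0, 0]]

```text
t: 2.23
ee_pos: [659.0, 60.7, 96.7]
orientation: [0.015, -3.139, -0.0]
ft_force: [0.1, 0.5, -0.9]
width: 87.7
grasp_force: 0.0
```

Request:
servo_tool:
  plan:
    - [[1, 0, 0, 0, 0, 0, 0], [1, 0, 0, 0, 0, 0, 0], [1, 0, 0, 0, 0, 0, 0], [1, 0, 0, 0, 0, 0, 0], [1, 0, 0, 0, 0, 0, 0]]

```text
t: 2.65
ee_pos: [661.6, 59.3, 101.1]
orientation: [-0.012, 3.138, 0.0]
ft_force: [0.2, -0.4, 0.6]
width: 58.2
grasp_force: 0.0
```

Request:
servo_tool:
  plan:
    - [[1, 0, 0, 0, 0, 0, 0], [1, 0, 0, 0, 0, 0, 0], [1, 0, 0, 0, 0, 0, 0], [1, 0, 0, 0, 0, 0, 0], [1, 0, 0, 0, 0, 0, 0]]

```text
t: 3.07
ee_pos: [660.6, 58.8, 99.1]
orientation: [-0.012, 3.141, -0.0]
ft_force: [-0.5, -0.4, 3.1]
width: 28.7
grasp_force: 30.0
```

Request:
servo_tool:
  plan:
    - [[1, 0, 0, 0, 0, 0, 0], [1, 0, 0, 0, 0, 0, 0], [1, 0, 0, 0, 0, 0, 0]]

```text
t: 3.32
ee_pos: [660.6, 58.8, 99.1]
orientation: [-0.012, 3.141, -0.0]
ft_force: [-0.9, -1.4, 4.7]
width: 28.6
grasp_force: 30.0
```

Request:
servo_tool:
  plan:
    - [[1, 0, 0, 0.4, 0, 0, 0], [1, 0, 0, 0.4, 0, 0, 0], [1, 0, 0.84, 0, 0, 0, 0], [1, 0, 0.9, 0, 0, 0, 0], [1, -0.09, 0.9, 0, 0, 0, 0]]

```text
t: 3.73
ee_pos: [657.6, 165.2, 132.1]
orientation: [-0.008, 3.14, 0.001]
ft_force: [0.2, 0.1, -2.8]
width: 28.6
grasp_force: 30.0
```

Request:
servo_tool:
  plan:
    - [[1, 0, 0.7, 0, 0, 0, 0], [1, 0, 0.34, 0, 0, 0, 0], [1, 0, 0, -0.3, 0, 0, 0], [1, 0, 0, 0, 0, 0, 0], [1, 0, 0, 0, 0, 0, 0]]

```text
t: 4.15
ee_pos: [656.0, 204.7, 117.6]
orientation: [0.011, -3.139, 0.002]
ft_force: [-0.2, -0.3, -2.0]
width: 28.5
grasp_force: 30.0
```

Run:
```python
from h import *
im,c,o=wrist('w2'); print(o['ee_pos'],o['width'],proj(c,[[657.4,205.7,14]]))
cv2.imwrite('pics/cr2.png',cv2.resize(im[150:330,210:430,::-1],None,fx=3,fy=3,interpolation=cv2.INTER_CUBIC))
```

```text
[656.03291388 204.72603182 117.61759378] 28.474007042376044 [[324.52133882 235.29827303]]
```

View pics/cr2.png

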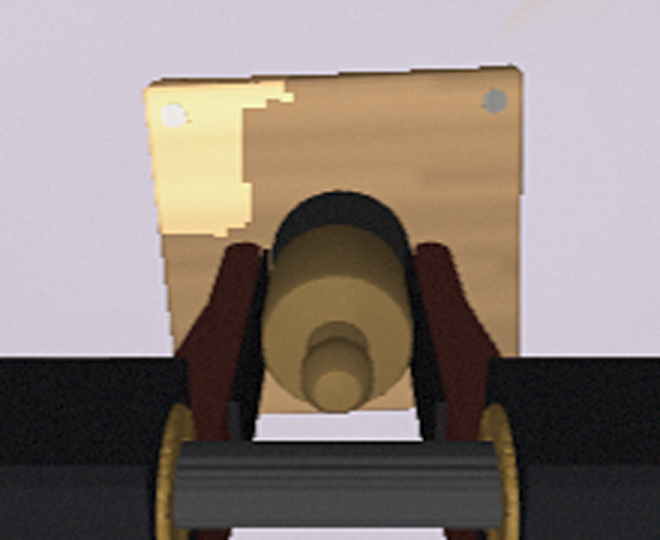

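Run:
```python
from h import *
o=readout.get_obs(); c=cam('wrist',o)
f=lambda u,v:(210+u/3-.33,150+v/3-.33)
print('sil c',cast(c,f(341,190),14)+[17,0,0]); print('sil sides',cast(c,[f(273,245),f(410,245)],14))
print('w c',cast(c,f(339,225),34)+[15,0,0]);print('knob',cast(c,f(337,390),76))
print('top sides',cast(c,[f(261,318),f(412,318)],64))
print('board corners',cast(c,[f(148,83),f(519,68)],14))
```

```text
sil c [[658.02421223 204.47035044  14.        ]]
sil sides [[655.13835738 188.15621271  14.        ]
 [654.9047092  221.25244446  14.        ]]
w c [[657.23843274 203.97304089  34.        ]]
knob [[656.12671419 203.66823583  76.        ]]
top sides [[648.8871949  189.8240824   64.        ]
 [648.69217372 217.21321896  64.        ]]
board corners [[615.61489718 160.22919526  14.        ]
 [611.57548987 244.62305464  14.        ]]
```

Request:
servo_tool:
  plan:
    - [[1, 0.025, 0.02, -0.3, 0, 0, 0], [1, 0, 0, -0.15, 0, 0, 0], [1, 0, 0, -0.05, 0, 0, 0], [1, 0, 0, 0, 0, 0, 0], [1, 0, 0, 0, 0, 0, 0]]

```text
t: 4.62
ee_pos: [658.0, 206.1, 98.5]
orientation: [0.011, -3.141, 0.001]
ft_force: [-0.1, -1.2, -0.7]
width: 28.6
grasp_force: 30.0
```

Request:
servo_tool:
  plan:
    - [[-0.2, 0, 0, 0, 0, 0, 0], [-0.2, 0, 0, 0, 0, 0, 0], [-0.2, 0, 0, 0, 0, 0, 0], [-0.2, 0, 0, 0, 0, 0, 0], [-0.2, 0, 0, 0, 0, 0, 0]]

```text
t: 5.03
ee_pos: [657.9, 207.0, 98.9]
orientation: [-0.012, 3.142, 0.0]
ft_force: [-0.5, -0.3, 0.6]
width: 52.5
grasp_force: 0.0
```

Request:
servo_tool:
  plan:
    - [[-0.2, 0, 0, 0.8, 0, 0, 0], [-0.2, 0, 0, 1, 0, 0, 0], [-1, 0, -0.5, 0.8, 0, 0, 0], [-1, 0, -0.8, 0.5, 0, 0, 0], [-1, 0, -0.9, 0.4, 0, 0, 0]]

```text
t: 5.45
ee_pos: [658.6, 119.6, 241.9]
orientation: [-0.016, 3.138, 0.001]
ft_force: [0.4, -0.2, -0.2]
width: 69.1
grasp_force: 0.0
```

Request:
servo_tool:
  plan:
    - [[-1, -0.2, -1, 0, 0, 0, 0], [-1, -0.2, -1, 0, 0, 0, 0], [-1, -0.2, -1, 0, 0, 0, 0], [-1, -0.2, -1, 0, 0, 0, 0], [-1, -0.15, -0.95, 0, 0, 0, 0]]

```text
t: 5.87
ee_pos: [619.0, -80.9, 239.2]
orientation: [-0.012, 3.141, -0.0]
ft_force: [0.8, 0.5, 0.7]
width: 87.8
grasp_force: 0.0
```

Request:
servo_tool:
  plan:
    - [[-1, 0, 0, 0, 0, 0, 0], [-1, 0, 0, 0, 0, 0, 0], [-1, 0, 0, 0, 0, 0, 0]]

```text
t: 6.12
ee_pos: [620.0, -78.9, 239.0]
orientation: [-0.01, 3.141, 0.0]
ft_force: [0.5, 0.5, -0.6]
width: 87.9
grasp_force: 0.0
```

Run:
```python
from h import *
im,c,o=wrist('w3'); print(o['ee_pos'],o['orientation'])
```

```text
[619.99833735 -78.90533805 238.96453123] [-1.04390851e-02  3.14129891e+00  4.79807411e-04]
```

View pics/w3.png

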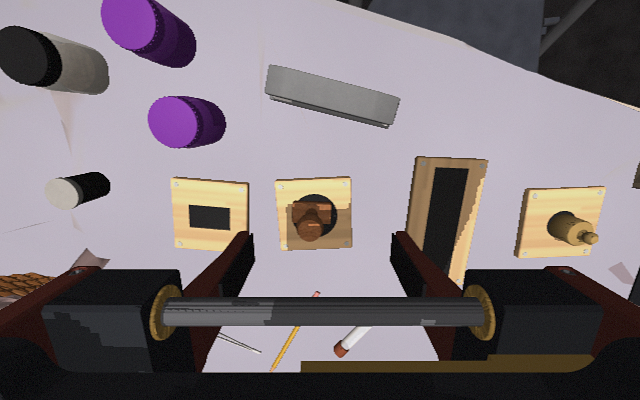

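The wrist view shows the weight standing on its own board at (572,228) and the stamp at (312,215). The stamp silhouette is at (209,217), the stapler at (332,95) and the jar cap at (30,57).

Run:
```python
from h import *
im=cv2.imread('pics/w3.png')[:,:,::-1].copy(); c=cam('wrist',readout.get_obs())
H,S,V=cv2.split(cv2.cvtColor(im,cv2.COLOR_RGB2HSV))
def reg(m,x0,x1,y0,y1,a):
    z=np.zeros_like(m); z[y0:y1,x0:x1]=m[y0:y1,x0:x1]; return blobs(z,a)
for k in reg(V<75,180,240,195,240,100): print('stamp sil',rect(c,k,14))
for k in reg((S>50)&(V>70),165,255,170,255,1000): print('stamp board',rect(c,k,14))
for k in reg((S<40)&(V<175),260,405,60,135,800): print('stapler',rect(c,k,42),rect(c,k,30))
for k in reg(V<60,0,62,20,90,500): print('cap',rect(c,k,74))
cv2.imwrite('pics/cr3.png',cv2.resize(im[170:255,265:360,::-1],None,fx=7,fy=7,interpolation=cv2.INTER_CUBIC))
```

```text
stamp sil (array([ 651.8, -211.6], dtype=float32), [27.4, 46.7], 85.4)
stamp board (array([ 650.2, -210.5], dtype=float32), [88.2, 89.4], 175.4)
stapler (array([520.2, -70.5], dtype=float32), [31.4, 127.8], 77.1) (array([519.3, -70.1], dtype=float32), [32.7, 133.4], 77.1)
cap (array([ 495.9, -315.3], dtype=float32), [43.3, 47.3], 72.2)
```

View pics/cr3.png

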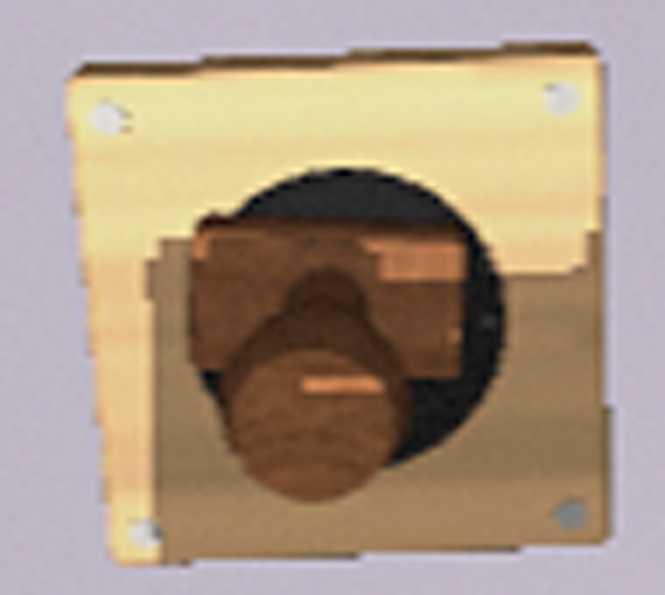

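Run:
```python
from h import *
c=cam('wrist',readout.get_obs())
f=lambda u,v:(265+u/7-.43,170+v/7-.43)
P=cast(c,[f(197,233),f(467,240),f(463,378),f(192,370)],29)[:,:2]; print(P.round(1),P.mean(0))
for a,b in((0,1),(3,2),(0,3),(1,2)): d=P[b]-P[a]; print(np.hypot(*d).round(1),np.degrees(np.arctan2(d[1],d[0])).round(1))
print('handle top',cast(c,f(315,425),80))
D=cast(c,[f(345,168),f(505,315),f(390,468)],14); print('jar disc edges',D.round(1))
B=cast(c,[f(72,75),f(598,52),f(608,543),f(115,562)],14); print('jar board c',B.mean(0), np.ptp(B,0))
```

```text
[[ 629.  -111.1]
 [ 629.7  -68.5]
 [ 653.   -68.8]
 [ 652.  -112.4]] [640.90890313 -90.20129034]
42.6 88.9
43.7 88.7
23.0 -3.2
23.2 -0.6
handle top [[640.51127475 -90.37380898  80.        ]]
jar disc edges [[622.1 -88.2  14. ]
 [647.3 -61.3  14. ]
 [675.3 -80.5  14. ]]
jar board c [647.94626128 -87.63412486  14.        ] [91.00177607 89.95047054  0.        ]
```

Request:
servo_tool:
  plan:
    - [[-1, 0.515, -0.27, -0.2, 0, 0, 0], [-1, 0, 0, -1, 0, 0, 0], [-1, 0, 0, -0.97, 0, 0, 0], [-1, 0, 0, -0.7, 0, 0, 0], [1, 0, 0, 0, 0, 0, 0]]

```text
t: 6.58
ee_pos: [637.3, -87.4, 118.0]
orientation: [0.015, -3.132, -0.003]
ft_force: [-1.3, -0.0, 0.8]
width: 83.9
grasp_force: 0.0
```

Request:
servo_tool:
  plan:
    - [[1, 0, 0, 0, 0, 0, 0], [1, 0, 0, 0, 0, 0, 0], [1, 0, 0, 0, 0, 0, 0], [1, 0, 0, 0, 0, 0, 0], [1, 0, 0, 0, 0, 0, 0]]

```text
t: 7.0
ee_pos: [641.4, -89.9, 126.0]
orientation: [-0.012, 3.139, -0.001]
ft_force: [-0.6, -0.1, 0.4]
width: 51.1
grasp_force: 0.0
```

Request:
servo_tool:
  plan:
    - [[1, 0, 0, 0, 0, 0, 0], [1, 0, 0, 0, 0, 0, 0], [1, 0, 0, 0, 0, 0, 0], [1, 0, 0, 0, 0, 0, 0], [1, 0, 0, 0, 0, 0, 0]]

```text
t: 7.42
ee_pos: [640.6, -90.0, 124.2]
orientation: [-0.012, 3.141, -0.0]
ft_force: [-0.5, 0.1, 2.0]
width: 24.9
grasp_force: 30.0
```

Request:
servo_tool:
  plan:
    - [[1, 0, 0, 0.4, 0, 0, 0], [1, 0, 0, 0.4, 0, 0, 0], [1, 0, -0.7, 0, 0, 0, -0.2], [1, 0.07, -0.8, 0, 0, 0, -0.2], [1, 0.1, -0.8, 0, 0, 0, -0.2]]

```text
t: 7.83
ee_pos: [647.2, -182.2, 156.4]
orientation: [-0.069, -3.141, -0.0]
ft_force: [0.4, -0.1, 0.2]
width: 24.6
grasp_force: 30.0
```

Request:
servo_tool:
  plan:
    - [[1, 0.1, -0.5, 0, 0, 0, 0], [1, 0, -0.23, -0.2, 0, 0, 0], [1, 0, 0, -0.2, 0, 0, 0], [1, 0, 0, 0, 0, 0, 0], [1, 0, 0, 0, 0, 0, 0]]

```text
t: 8.25
ee_pos: [650.2, -209.5, 138.5]
orientation: [-0.069, -3.138, -0.002]
ft_force: [0.3, -0.0, -0.7]
width: 24.9
grasp_force: 30.0
```

Run:
```python
from h import *
im,c,o=wrist('w4'); print(o['ee_pos'],o['orientation'],o['width'],proj(c,[[652,-211.5,14]]))
cv2.imwrite('pics/cr4.png',cv2.resize(im[140:300,230:420,::-1],None,fx=3.7,fy=3.7,interpolation=cv2.INTER_CUBIC))
```

```text
[ 650.24365656 -209.52204522  138.4960315 ] [-6.93145268e-02 -3.13774934e+00 -1.97965631e-03] 24.93888168823614 [[320.38583598 225.5499811 ]]
```

View pics/cr4.png

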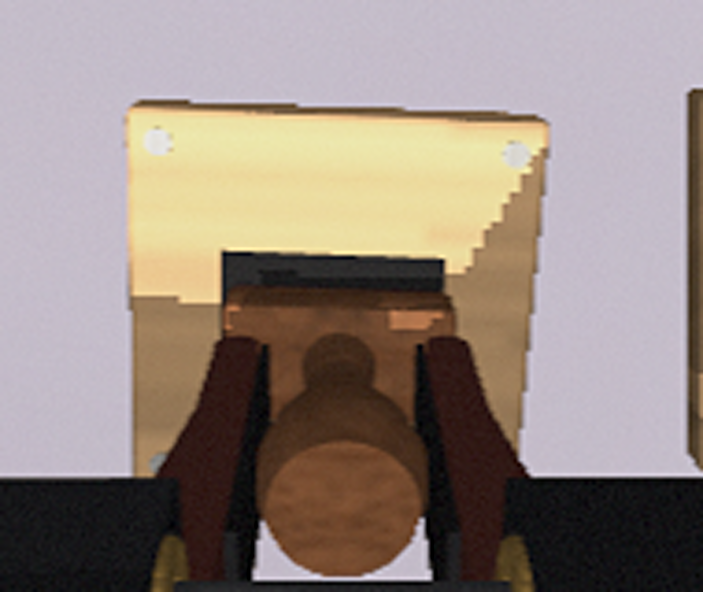

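Run:
```python
from h import *
c=cam('wrist',readout.get_obs())
f=lambda u,v:(230+u/3.7-.36,140+v/3.7-.36)
def ed(n,a,b,z,w):
    P=cast(c,[f(*a),f(*b)],z)[:,:2]; d=P[1]-P[0]; n_=np.array([d[1],-d[0]])/np.hypot(*d)
    print(n,np.hypot(*d).round(1),np.degrees(np.arctan2(d[1],d[0])).round(1),(P.mean(0)+n_*w).round(1))
ed('sil',(222,252),(443,260),14,14); ed('base bottom',(228,286),(450,293),30,12); ed('base top',(227,304),(453,308),45,12); ed('board',(130,108),(546,122),14,44)
```

```text
sil 47.1 85.3 [ 652.7 -212.7]
base bottom 44.0 85.6 [ 652.7 -211.1]
base top 41.5 86.4 [ 650.6 -210.7]
board 85.1 85.6 [ 652.5 -212.3]
```

Request:
servo_tool:
  plan:
    - [[1, 0.015, -0.035, -0.2, 0, 0, -0.05], [1, 0, 0, -0.15, 0, 0, 0], [1, 0, 0, -0.06, 0, 0, 0], [1, 0, 0, 0, 0, 0, 0], [1, 0, 0, 0, 0, 0, 0]]

```text
t: 8.72
ee_pos: [652.2, -212.1, 123.9]
orientation: [0.076, 3.14, -0.0]
ft_force: [-1.4, 0.3, 3.7]
width: 24.6
grasp_force: 30.0
```

Request:
servo_tool:
  plan:
    - [[-0.2, 0, 0, 0, 0, 0, 0], [-0.2, 0, 0, 0, 0, 0, 0], [-0.2, 0, 0, 0, 0, 0, 0], [-0.2, 0, 0, 0, 0, 0, 0], [-0.2, 0, 0, 0, 0, 0, 0]]

```text
t: 9.13
ee_pos: [651.8, -212.4, 123.4]
orientation: [-0.077, -3.14, -0.0]
ft_force: [0.6, 0.0, 0.2]
width: 52.1
grasp_force: 0.0
```

Request:
servo_tool:
  plan:
    - [[-0.2, 0, 0, 0.6, 0, 0, 0], [-0.2, 0, 0, 0.9, 0, 0, 0], [-0.4, -0.4, -0.2, 0.8, 0, 0, 0], [-0.4, -0.7, -0.35, 0.6, 0, 0, 0], [-0.4, -0.85, -0.45, 0.3, 0, 0, 0]]

```text
t: 9.55
ee_pos: [575.5, -252.6, 255.2]
orientation: [0.074, 3.135, -0.004]
ft_force: [-0.9, -1.1, -0.0]
width: 61.2
grasp_force: 0.0
```

Request:
servo_tool:
  plan:
    - [[-0.4, -0.9, -0.45, 0, 0, 0, 0], [-0.4, -0.9, -0.45, 0, 0, 0, 0], [-0.4, -0.8, -0.5, 0, 0, 0, 0], [-0.4, 0, 0, 0, 0, 0, 0], [-0.4, 0, 0, 0, 0, 0, 0]]

```text
t: 9.97
ee_pos: [468.5, -309.4, 252.0]
orientation: [0.082, 3.14, -0.0]
ft_force: [1.0, 0.2, -0.0]
width: 61.7
grasp_force: 0.0
```

Run:
```python
from h import *
im,c,o=wrist('w5'); print(o['ee_pos'],o['orientation'],o['width'],proj(c,[[496,-315,74]]))
```

```text
[ 468.54244305 -309.3990047   251.991767  ] [ 8.23822159e-02  3.14028072e+00 -5.24907005e-05] 61.740278179077194 [[318.6260837  229.89741408]]
```

View pics/w5.png

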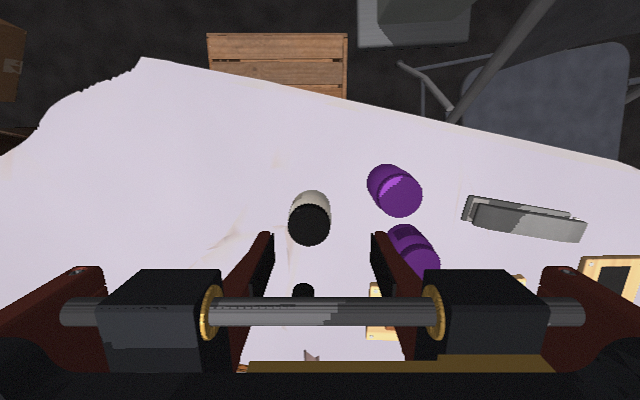

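The jar's cap is at (309,225), the purple decoys are at (400,196) and (415,255), and the stapler is at (524,217).

Run:
```python
from h import *
im=cv2.imread('pics/w5.png')[:,:,::-1].copy(); c=cam('wrist',readout.get_obs())
H,S,V=cv2.split(cv2.cvtColor(im,cv2.COLOR_RGB2HSV))
def reg(m,x0,x1,y0,y1,a):
    z=np.zeros_like(m); z[y0:y1,x0:x1]=m[y0:y1,x0:x1]; return blobs(z,a)
for k in reg(V<75,280,340,185,262,300): 
    print('cap',cv2.boundingRect(k),rect(c,k,74)); P=cast(c,k.reshape(-1,2),74); print(P[:,0].max()-21.5,(P[:,1].max()+P[:,1].min())/2,np.ptp(P[:,1]))
for k in reg((H>125)&(H<160)&(S>80),360,450,155,275,200): print('dec',rect(c,k,74))
```

```text
cap (288, 203, 42, 44) (array([ 491.5, -324.2], dtype=float32), [41.9, 45.6], 166.7)
493.1736328841704 -324.52168617813555 41.95477283447383
dec (array([ 524.1, -216.3], dtype=float32), [31.1, 70.6], 38.2)
dec (array([ 460.3, -239.6], dtype=float32), [42.3, 60.0], 44.2)
```

Request:
servo_tool:
  plan:
    - [[-0.4, 0.59, -0.375, -0.3, 0, 0, 0], [-0.4, 0, 0, -0.9, 0, 0, 0], [-0.4, 0, 0, -1, 0, 0, 0], [-0.4, 0, 0, -1, 0, 0, 0], [-0.4, 0, 0, -0.7, 0, 0, 0]]

```text
t: 10.43
ee_pos: [494.1, -321.9, 92.4]
orientation: [-0.075, -3.139, -0.002]
ft_force: [-0.3, -0.1, -0.5]
width: 61.7
grasp_force: 0.0
```

Request:
servo_tool:
  plan:
    - [[-0.4, 0, 0, 0, 0, 0, 0], [0, 0, 0, 0, 0, 0, 0], [1, 0, 0, 0, 0, 0, 0], [1, 0, 0, 0, 0, 0, 0], [1, 0, 0, 0, 0, 0, 0]]

```text
t: 10.85
ee_pos: [494.8, -324.0, 97.8]
orientation: [0.077, 3.138, -0.003]
ft_force: [-0.4, 0.4, -2.1]
width: 47.1
grasp_force: 30.0
```

Request:
servo_tool:
  plan:
    - [[1, 0, 0, 0, 0, 0, 0], [1, 0, 0, 0, 0, 0, 0], [1, 0, 0, 0, 0, 0, 0]]

```text
t: 11.1
ee_pos: [494.5, -324.0, 97.5]
orientation: [0.078, 3.138, -0.002]
ft_force: [1.2, 1.6, 7.7]
width: 47.1
grasp_force: 30.0
```

Request:
servo_tool:
  plan:
    - [[1, 0, 0, 0.5, 0, 0, 0], [1, 0, 0, 0.8, 0, 0, 0], [1, 0, 0, 0.8, 0, 0, 0], [1, 0, 0, 0.5, 0, 0, 0], [1, 0.3, 0.45, 0, 0, 0, 0]]

```text
t: 11.52
ee_pos: [506.4, -308.6, 205.1]
orientation: [0.081, 3.134, -0.008]
ft_force: [1.7, -0.4, -1.3]
width: 46.8
grasp_force: 30.0
```

Request:
servo_tool:
  plan:
    - [[1, 0.48, 0.74, 0, 0, 0, 0], [1, 0.48, 0.74, 0, 0, 0, 0], [1, 0.48, 0.74, 0, 0, 0, 0], [1, 0.48, 0.74, 0, 0, 0, 0], [1, 0.48, 0.74, 0, 0, 0, 0]]

```text
t: 11.93
ee_pos: [602.1, -156.1, 200.4]
orientation: [0.078, 3.14, -0.0]
ft_force: [-0.0, -1.5, -1.3]
width: 46.8
grasp_force: 30.0
```

Request:
servo_tool:
  plan:
    - [[1, 0.48, 0.74, 0, 0, 0, 0], [1, 0.39, 0.63, 0, 0, 0, 0], [1, 0.3, 0.38, 0, 0, 0, 0], [1, 0, 0, -0.6, 0, 0, 0], [1, 0, 0, -0.6, 0, 0, 0]]

```text
t: 12.35
ee_pos: [650.3, -86.1, 153.3]
orientation: [0.074, 3.136, -0.001]
ft_force: [-0.0, 0.6, -1.1]
width: 46.9
grasp_force: 30.0
```

Request:
servo_tool:
  plan:
    - [[1, 0, 0, -0.4, 0, 0, 0], [1, 0, 0, -0.25, 0, 0, 0], [1, 0, 0, 0, 0, 0, 0], [1, 0, 0, 0, 0, 0, 0], [1, 0, 0, 0, 0, 0, 0]]

```text
t: 12.77
ee_pos: [649.0, -87.8, 126.9]
orientation: [0.078, 3.139, -0.0]
ft_force: [-0.0, 0.6, -0.1]
width: 46.9
grasp_force: 30.0
```

Run:
```python
from h import *
im,c,o=wrist('w6'); print(o['ee_pos'],o['orientation'],o['width'],proj(c,[[649,-87.8,14]]))
cv2.imwrite('pics/cr6.png',cv2.resize(im[130:300,220:420,::-1],None,fx=3.5,fy=3.5,interpolation=cv2.INTER_CUBIC))
```

```text
[648.98344414 -87.75011863 126.91085902] [ 7.78514212e-02  3.13883109e+00 -3.55910778e-04] 46.94742620669795 [[322.96670981 228.11229974]]
```

View pics/cr6.png

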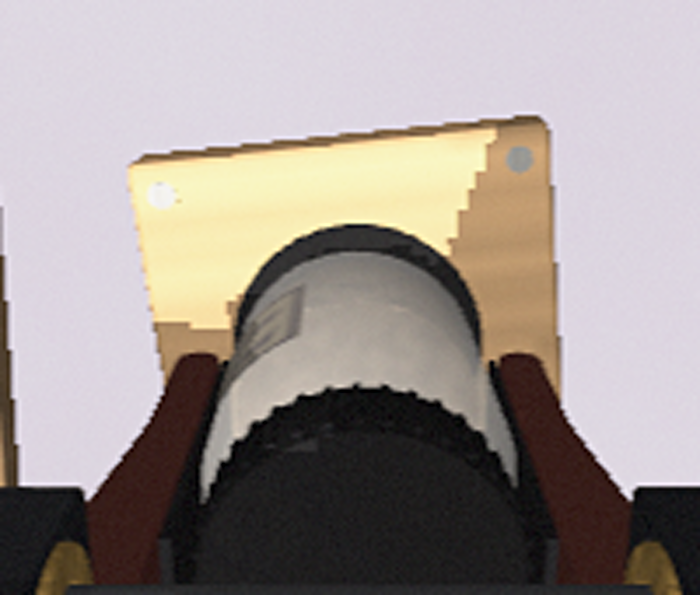

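Run:
```python
from h import *
c=cam('wrist',readout.get_obs())
f=lambda u,v:(220+u/3.5-.36,130+v/3.5-.36)
fw=c[1]@[0,1,0]; fw=np.r_[fw[:2]/np.hypot(*fw[:2]),0]; print(fw)
print('disc c',cast(c,f(358,225),14)+27*fw,'jar c',cast(c,f(361,252),30)+24*fw)
print('disc sides',cast(c,[f(235,320),f(481,330)],14)); print('jar bottom sides?',cast(c,[f(243,320),f(478,330)],30))
B=cast(c,[f(130,163),f(547,119)],14); d=B[1]-B[0]; n=np.array([d[1],-d[0],0])/np.linalg.norm(d); print('board c',B.mean(0)+44*n,np.linalg.norm(d))
```

```text
[ 0.99879966 -0.04898195  0.        ]
disc c [[649.42671462 -88.61644149  14.        ]] jar c [[647.63074522 -87.94331288  30.        ]]
disc sides [[ 642.22296111 -114.70752158   14.        ]
 [ 647.10426521  -61.97943139   14.        ]]
jar bottom sides? [[ 636.46870814 -110.66545197   30.        ]
 [ 640.84218342  -64.44189205   30.        ]]
board c [648.58059536 -88.16417559  14.        ] 85.31012314914702
```

Request:
servo_tool:
  plan:
    - [[1, 0.035, -0.01, -0.2, 0, 0, 0], [1, 0, 0, -0.15, 0, 0, 0], [1, 0, 0, -0.05, 0, 0, 0], [1, 0, 0, 0, 0, 0, 0], [1, 0, 0, 0, 0, 0, 0]]

```text
t: 13.23
ee_pos: [650.5, -88.3, 111.1]
orientation: [0.077, 3.139, -0.001]
ft_force: [-2.5, -1.2, 10.1]
width: 47.1
grasp_force: 30.0
```

Request:
servo_tool:
  plan:
    - [[-0.4, 0, 0, 0, 0, 0, 0], [-0.4, 0, 0, 0, 0, 0, 0], [-0.4, 0, 0, 0, 0, 0, 0], [-0.4, 0, 0, 0, 0, 0, 0], [-0.4, 0, 0, 0, 0, 0, 0]]

```text
t: 13.65
ee_pos: [649.6, -87.8, 109.3]
orientation: [-0.077, -3.14, -0.0]
ft_force: [-0.2, 0.1, -0.1]
width: 61.6
grasp_force: 0.0
```

Request:
servo_tool:
  plan:
    - [[-0.4, 0, 0, 0.7, 0, 0, 0], [-0.4, 0, 0, 1, 0, 0, 0], [-1, 0, 0, 1, 0, 0, -0.5], [-1, -0.3, 0, 0.3, 0, 0, -1], [-1, -0.5, 0.15, 0, 0, 0, -1]]

```text
t: 14.07
ee_pos: [621.0, -82.7, 234.4]
orientation: [0.424, 3.103, -0.001]
ft_force: [0.6, 0.7, -0.2]
width: 78.3
grasp_force: 0.0
```

Request:
servo_tool:
  plan:
    - [[-1, -0.6, 0.15, 0, 0, 0, -1], [-1, -0.6, 0.15, 0, 0, 0, -1], [-1, -0.6, 0, 0, 0, 0, -1], [-1, -0.4, 0, 0, 0, 0, -1], [-1, -0.25, 0, 0, 0, 0, -1]]

```text
t: 14.48
ee_pos: [517.5, -69.5, 229.5]
orientation: [-1.088, -2.945, 0.001]
ft_force: [-0.0, -0.1, -0.1]
width: 87.7
grasp_force: 0.0
```

Request:
servo_tool:
  plan:
    - [[-1, 0, 0, 0, 0, 0, -1], [-1, 0, 0, 0, 0, 0, -1], [-1, 0, 0, 0, 0, 0, -1], [-1, 0, 0, 0, 0, 0, -1], [-1, 0, 0, 0, 0, 0, -1]]

```text
t: 14.9
ee_pos: [519.6, -69.8, 229.6]
orientation: [-1.701, -2.641, 0.0]
ft_force: [0.4, 0.1, -0.1]
width: 87.8
grasp_force: 0.0
```

Request:
servo_tool:
  plan:
    - [[-1, 0, 0, 0, 0, 0, -1], [-1, 0, 0, 0, 0, 0, -1], [-1, 0, 0, 0, 0, 0, -1], [-1, 0, 0, 0, 0, 0, -1], [-1, 0, 0, 0, 0, 0, -1]]

```text
t: 15.32
ee_pos: [519.6, -69.8, 229.6]
orientation: [-2.232, -2.21, 0.0]
ft_force: [0.3, -0.1, -0.1]
width: 87.6
grasp_force: 0.0
```

Request:
servo_tool:
  plan:
    - [[-1, 0, 0, 0, 0, 0, -1], [-1, 0, 0, 0, 0, 0, -1], [-1, 0, 0, 0, 0, 0, -0.5], [-1, 0, 0, 0, 0, 0, 0], [-1, 0, 0, 0, 0, 0, 0]]

```text
t: 15.73
ee_pos: [519.7, -69.8, 229.6]
orientation: [-2.454, -1.961, 0.0]
ft_force: [-0.2, 1.0, 0.2]
width: 88.2
grasp_force: 0.0
```

Run:
```python
from h import *
im,c,o=wrist('w7'); R=cv2.Rodrigues(np.array(o['orientation']))[0]
print(o['ee_pos'],o['orientation'],o['qpos'],np.degrees(np.arctan2(R[1,1],R[0,1])),proj(c,[[520,-70,42]]))
```

```text
[519.6825732  -69.83326269 229.58593212] [-2.45400426e+00 -1.96133607e+00  1.57649260e-04] [-1.56270241e-01  3.79560526e-01  1.90548853e+00 -8.80518073e-06
  8.56685119e-01  6.59782796e-02] -12.73357187255247 [[322.40832116 200.17228262]]
```

View pics/w7.png

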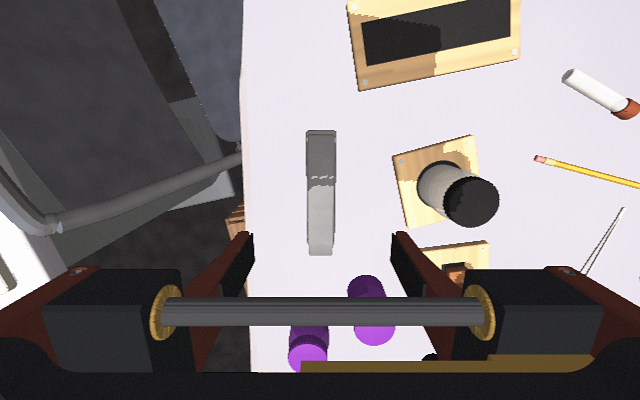

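The jar stands on its board at the right (455,190). The stapler is upright in the image, spanning x 306–336 and y 130–256, so the fingers are well aligned with it.

Run:
```python
from h import *
im=cv2.imread('pics/w7.png')[:,:,::-1].copy(); c=cam('wrist',readout.get_obs())
H,S,V=cv2.split(cv2.cvtColor(im,cv2.COLOR_RGB2HSV))
m=(V<180); z=np.zeros_like(m); z[120:265,290:350]=m[120:265,290:350]
k=max(blobs(z,500),key=cv2.contourArea); x,y,w,h=cv2.boundingRect(k); print(x,y,w,h,[(zz,rect(c,k,zz)) for zz in(8,35,42)])
mid=z[y+h//2-10:y+h//2+10]; 
for v in (135,150,170,200,225,235,245,252): r=np.where(z[v])[0]; print(v,r.min(),r.max(),end=' | ')
print(); print('near end z0,8',cast(c,[(321,y)],0),cast(c,[(321,y)],8),'far end z0,8,26,42',[cast(c,[(320,y+h)],q)[0].round(1) for q in(0,8,26,42)])
print('axis z42',cast(c,[(321,160),(320.5,230)],42))
cv2.imwrite('pics/cr7.png',cv2.resize(im[120:265,270:370,::-1],None,fx=4,fy=4,interpolation=cv2.INTER_CUBIC))
```

```text
306 130 30 126 [(8, (array([516.8, -74.9], dtype=float32), [32.4, 147.0], 77.2)), (35, (array([518.5, -67.8], dtype=float32), [29.6, 133.9], 77.2)), (42, (array([519., -66.], dtype=float32), [28.8, 130.5], 77.2))]
135 306 335 | 150 306 335 | 170 306 335 | 200 307 334 | 225 307 334 | 235 307 333 | 245 309 332 | 252 309 331 | 
near end z0,8 [[533.42623549  -3.54622262   0.        ]] [[533.50617082  -3.32932109   8.        ]] far end z0,8,26,42 [array([ 498.6, -151.8,    0. ]), array([ 499.6, -147.7,    8. ]), array([ 501.8, -138.7,   26. ]), array([ 503.7, -130.6,   42. ])]
axis z42 [[ 527.6014222   -29.99517231   42.        ]
 [ 510.91791875 -101.32493857   42.        ]]
```

View pics/cr7.png

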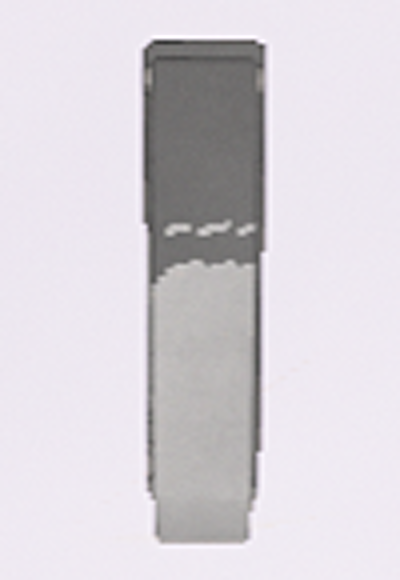

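Request:
servo_tool:
  plan:
    - [[-1, -0.03, 0.015, -0.7, 0, 0, 0], [-1, 0, 0, -1, 0, 0, 0], [-1, 0, 0, -1, 0, 0, 0], [-1, 0, 0, -0.66, 0, 0, 0], [-1, 0, 0, 0, 0, 0, 0]]

```text
t: 16.2
ee_pos: [515.5, -68.8, 90.7]
orientation: [-2.449, -1.957, 0.009]
ft_force: [-0.9, -0.4, 0.4]
width: 87.6
grasp_force: 0.0
```

Request:
servo_tool:
  plan:
    - [[1, 0, 0, 0, 0, 0, 0], [1, 0, 0, 0, 0, 0, 0], [1, 0, 0, 0, 0, 0, 0], [1, 0, 0, 0, 0, 0, 0], [1, 0, 0, 0, 0, 0, 0]]

```text
t: 16.62
ee_pos: [519.4, -69.4, 96.9]
orientation: [2.454, 1.958, 0.003]
ft_force: [-0.8, 0.3, 0.0]
width: 57.8
grasp_force: 0.0
```

Request:
servo_tool:
  plan:
    - [[1, 0, 0, 0, 0, 0, 0], [1, 0, 0, 0, 0, 0, 0], [1, 0, 0, 0, 0, 0, 0], [1, 0, 0, 0, 0, 0, 0], [1, 0, 0, 0, 0, 0, 0]]

```text
t: 17.03
ee_pos: [518.4, -69.2, 95.3]
orientation: [-2.456, -1.959, 0.0]
ft_force: [0.2, 0.0, 3.2]
width: 27.0
grasp_force: 30.0
```

Request:
servo_tool:
  plan:
    - [[1, 0, 0, 0.4, 0, 0, 0], [1, 0, 0, 0.8, 0, 0, 0], [1, 0, 0, 0.8, 0, 0, 0], [1, 0, 0, 0.6, 0, 0, 0], [1, 0, 0, 0, 0, 0, 0]]

```text
t: 17.45
ee_pos: [520.6, -69.6, 203.3]
orientation: [2.452, 1.956, 0.007]
ft_force: [0.6, 0.2, -2.7]
width: 26.6
grasp_force: 30.0
```

Request:
servo_tool:
  plan:
    - [[1, 0.23, 0.22, 0, 0, 0, -1], [1, 0.23, 0.22, 0, 0, 0, -1], [1, 0.23, 0.22, 0, 0, 0, -1], [1, 0.23, 0.22, 0, 0, 0, -1], [1, 0.23, 0.22, 0, 0, 0, -1]]

```text
t: 17.87
ee_pos: [564.1, -24.8, 197.7]
orientation: [-2.824, -1.375, 0.003]
ft_force: [1.4, -0.2, -1.8]
width: 27.2
grasp_force: 30.0
```

Request:
servo_tool:
  plan:
    - [[1, 0.23, 0.22, 0, 0, 0, -1], [1, 0.23, 0.22, 0, 0, 0, -1], [1, 0.23, 0.22, 0, 0, 0, -1], [1, 0.23, 0.22, 0, 0, 0, -1], [1, 0.23, 0.22, 0, 0, 0, -1]]

```text
t: 18.28
ee_pos: [610.1, 19.2, 197.4]
orientation: [-3.055, -0.731, 0.004]
ft_force: [-0.1, 0.2, -2.6]
width: 26.6
grasp_force: 30.0
```

Request:
servo_tool:
  plan:
    - [[1, 0.23, 0.22, 0, 0, 0, -1], [1, 0.23, 0.22, 0, 0, 0, -1], [1, 0.23, 0.22, 0, 0, 0, -1], [1, 0.23, 0.22, 0, 0, 0, -1], [1, 0.23, 0.22, 0, 0, 0, -1]]

```text
t: 18.7
ee_pos: [656.0, 63.1, 197.2]
orientation: [3.141, 0.053, -0.004]
ft_force: [0.6, 0.7, -2.1]
width: 26.6
grasp_force: 30.0
```

Request:
servo_tool:
  plan:
    - [[1, 0.1, 0.035, 0, 0, 0, -0.8], [1, 0, 0, -0.6, 0, 0, 0], [1, 0, 0, -0.6, 0, 0, 0], [1, 0, 0, -0.4, 0, 0, 0], [1, 0, 0, -0.25, 0, 0, 0]]

```text
t: 19.12
ee_pos: [658.4, 64.0, 121.2]
orientation: [3.141, -0.05, -0.009]
ft_force: [-0.5, -0.0, -2.6]
width: 26.9
grasp_force: 30.0
```

Request:
servo_tool:
  plan:
    - [[1, 0, 0, 0, 0, 0, 0], [1, 0, 0, 0, 0, 0, 0], [1, 0, 0, 0, 0, 0, 0]]

```text
t: 19.37
ee_pos: [661.0, 64.2, 125.8]
orientation: [-3.141, 0.05, -0.002]
ft_force: [0.0, -0.4, -2.2]
width: 26.8
grasp_force: 30.0
```

Run:
```python
from h import *
im,c,o=wrist('w8'); R=cv2.Rodrigues(np.array(o['orientation']))[0]
print(o['ee_pos'],o['width'],np.degrees(np.arctan2(R[1,1],R[0,1])),proj(c,[[660.6,64.2,14]]))
cv2.imwrite('pics/cr8.png',cv2.resize(im[50:310,210:430,::-1],None,fx=2.3,fy=2.3,interpolation=cv2.INTER_CUBIC))
```

```text
[661.0099761   64.15156641 125.8147711 ] 26.83528101965005 -91.82727861706535 [[320.91293739 229.05215772]]
```

View pics/cr8.png

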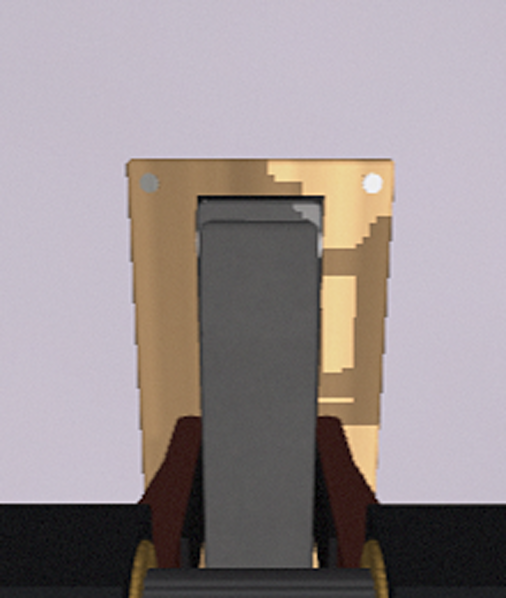

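Run:
```python
from h import *
c=cam('wrist',readout.get_obs())
f=lambda u,v:(210+u/2.3-.28,50+v/2.3-.28)
print('sil end',cast(c,[f(197,196),f(325,196)],14).round(1)); print('stapler end z30/38',cast(c,[f(199,200),f(322,200)],30).round(1),cast(c,[f(198,206),f(322,206)],38).round(1))
print('arm top',cast(c,[f(203,225),f(316,225),f(206,500),f(312,500)],72).round(1)); print('board',cast(c,[f(128,160),f(393,160)],14).round(1),cast(c,[f(146,490),f(377,490)],14).round(1))
```

```text
sil end [[730.3  79.5  14. ]
 [729.1  41.4  14. ]]
stapler end z30/38 [[729.9  77.5  30. ]
 [728.8  43.8  30. ]] [[728.7  77.1  38. ]
 [727.7  44.6  38. ]]
arm top [[726.7  73.   72. ]
 [725.9  49.1  72. ]
 [661.7  75.9  72. ]
 [661.   50.5  72. ]]
board [[741.2  99.1  14. ]
 [738.7  21.5  14. ]] [[633.6 102.5  14. ]
 [631.1  23.9  14. ]]
```

Request:
servo_tool:
  plan:
    - [[1, -0.035, -0.005, -0.2, 0, 0, 0], [1, 0, 0, -0.15, 0, 0, 0], [1, 0, 0, -0.05, 0, 0, 0], [1, 0, 0, 0, 0, 0, 0], [1, 0, 0, 0, 0, 0, 0]]

```text
t: 19.83
ee_pos: [659.0, 63.9, 109.3]
orientation: [3.141, -0.05, -0.0]
ft_force: [-1.3, -0.4, -0.2]
width: 27.1
grasp_force: 30.0
```

Request:
servo_tool:
  plan:
    - [[-0.2, 0, 0, 0, 0, 0, 0], [-0.2, 0, 0, 0, 0, 0, 0], [-0.2, 0, 0, 0, 0, 0, 0], [-0.2, 0, 0, 0, 0, 0, 0], [-0.2, 0, 0, 0, 0, 0, 0]]

```text
t: 20.25
ee_pos: [659.2, 64.0, 109.4]
orientation: [-3.141, 0.05, -0.001]
ft_force: [-0.1, 0.0, 0.2]
width: 52.2
grasp_force: 0.0
```

Request:
servo_tool:
  plan:
    - [[-0.2, 0, 0, 0.6, 0, 0, 0], [-0.2, 0, 0, 1, 0, 0, 0], [-0.2, 0, 0, 1, 0, 0, 0], [-0.2, 0, 0, 1, 0, 0, 0], [-0.2, 0, 0, 1, 0, 0, 0]]

```text
t: 20.67
ee_pos: [658.8, 63.9, 295.1]
orientation: [3.141, -0.05, -0.0]
ft_force: [0.2, -0.2, 0.0]
width: 52.5
grasp_force: 0.0
```

Request:
servo_tool:
  plan:
    - [[-1, -0.9, 0, 0, 0, 0, 0], [-1, -0.9, 0, 0, 0, 0, 0], [-1, -0.9, 0, 0, 0, 0, 0], [-1, -0.9, 0, 0, 0, 0, 0], [-1, -0.9, 0, 0, 0, 0, 0]]

```text
t: 21.08
ee_pos: [477.3, 63.9, 293.4]
orientation: [-3.141, 0.05, -0.001]
ft_force: [0.4, 0.1, 0.7]
width: 82.6
grasp_force: 0.0
```

Request:
servo_tool:
  plan:
    - [[-1, -0.5, 0, 0, 0, 0, 0], [-1, 0, 0, 0, 0, 0, 0], [-1, 0, 0, 0, 0, 0, 0]]

```text
t: 21.33
ee_pos: [458.9, 64.0, 293.9]
orientation: [-3.141, 0.049, -0.002]
ft_force: [0.7, -0.1, -0.1]
width: 87.6
grasp_force: 0.0
```

Run:
```python
from h import *
im,c,o=wrist('w9'); t=vision.get_image('top'); print(o['ee_pos'],o['t'])
B={'weight':[657.5,205.7,14],'stapler':[660.3,63.8,14],'jar':[649,-88,14],'stamp':[652,-212,14]}
print(proj(c,list(B.values())).round(0)); 
t=cv2.resize(t[130:280,160:480,::-1],None,fx=2.5,fy=2.5,interpolation=cv2.INTER_CUBIC); cv2.imwrite('pics/t9.png',t)
```

```text
[458.94174435  64.03984393 293.88167609] 21.3333
[[192.  15.]
 [316.   8.]
 [450.  14.]
 [560.   7.]]
```

View pics/w9.png

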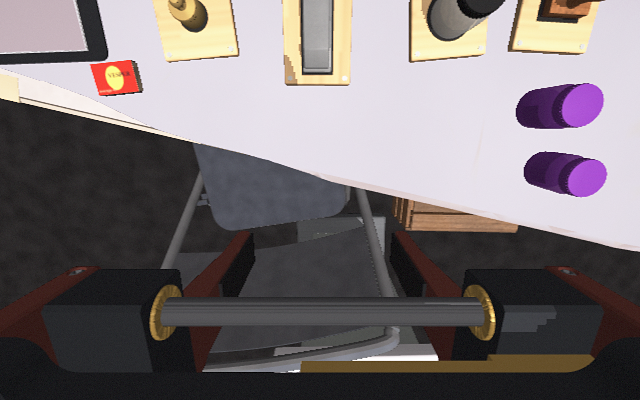

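This view looks back towards the robot, so the boards are only at its upper edge. All four things are standing on their boards, and the top view gives the full check.

View pics/t9.png

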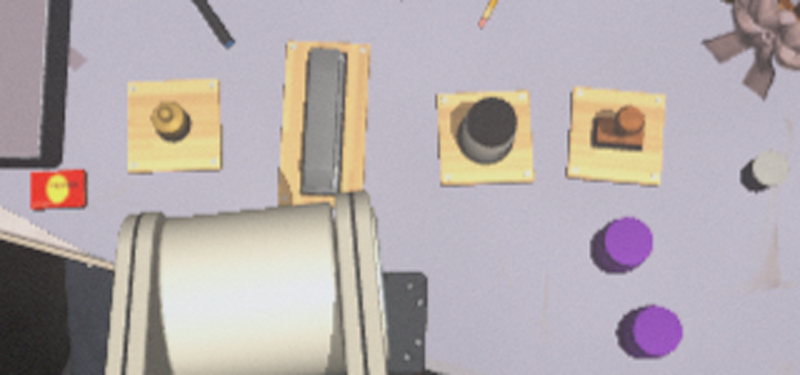

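```bash
python3 -c "
from workcell import close_job; print(close_job())"
```

```text
the job is handed in; nothing more can be done
None
```

I stood the weight, stamp, jar and stapler on their own boards, each lined up with its silhouette to about 1–2 mm before lowering; the final top view showed them upright, with the arm clear and nothing else seen to have moved, and the job was handed in at about 21 s of the 109 s, though I viewed 15 pictures, one over the limit of 14.

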